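# Load the drill jig and hold its bushing plate down

### The job

Get the drill jig on the bench ready for drilling. First push the carrier with the aluminium blank into the jig until it clicks fully home. Then pick up the bushing plate and lay it on the jig between the two guide rails, with its two drill bushes towards you, over the blank; the locating pin is hidden below the plate, so slide the plate along the rails until it drops on the pin. Press it down against the sprung lifters until it is flush on its seat, and finish while still holding it pressed down: do not let go. Leave the other things on the bench where they are.

Things in the scene. Friction and masses are not known exactly. Their poses are not given: they have to be found in the camera images.
- jig: Plain steel drill jig bolted to the bench, base plate 150 x 150 x 10 mm, over all 70 mm high. Origin: centre of its underside, on the bench; x points to its rear (away from the robot), y to its left, z up. Two cheeks along x carry the bushing plate on their flat tops (the seat, 50 mm above the bench). Behind the middle a block fills the space between them; the carrier runs in front.
- rail_left (a point): Middle of the left guide rail's top inner edge, 70 mm above the bench (jig: x 0, y 60, z 70 mm). Two rails along the jig's x, x -70 to +70 mm, bound the seat: upright inner faces at y = +-56.5 mm to 14 mm above the seat, then flared outwards to +-60 mm at the top. They guide the 110 mm wide plate with 1.5 mm of play each side.
- pin_slot (a point): Centre of the slot in the jig's top, at seat height (jig: x 4, y 0, z 50 mm; axes of the jig). In it the locating pin is clamped, on its centre line, anywhere from 12 mm in front to 12 mm behind this point (set anew for each job: find it by feel or eye). Pin: 12 mm thick, 11 mm above the seat, bullet nose 4 mm wide at its tip, full thickness below 5 mm. The plate hides it.
- lifter (a point): Tip of one of four sprung brass lifter pins, 6 mm thick (this one: jig x -38, y +50.5; the others at x -38 and +48, y +-50.5). They stand 4 mm above the seat, so the plate at rest on them is 4 mm high; together they push up with about 10 N at first and 15 N with the plate flush on its seat: released, the plate rises again.
- carrier (a joint): How far the blank carrier (a drawer with an aluminium blank, 50 x 82 x 30 mm, clamped in it) stands out of the jig's front, in m: 0 = home against its stop, at most 0.062; starts at 0.03 to 0.055. Home is along the jig's +x; about 3 N of friction; over the last 3 mm a sprung ball drops into a groove, draws it home with some 5 N and keeps it there.
- carrier_push (a point): Middle of the flat face of the carrier's round black knob, 26 mm wide, 20 mm deep, 29 mm above the bench, facing the jig's -x; moves with the carrier (jig: x = -105 mm - joint value, y 0, z 29 mm). Behind the knob is the carrier's front plate, 104 mm wide, 11 to 47 mm above the bench.
- bush_plate: Loose aluminium bushing plate, 120 (x) x 110 (y) x 15 mm, 0.3 to 0.6 kg, black bow handle on top, two drill bushes near its front (-x) edge. Lies flat left or right of the jig, yaw within 0.4 rad. Origin: centre of its underside, mouth of the blind locating bore (14 mm wide, 12 mm deep, open below only). On the jig its axes lie along the jig's; seated, its origin is 50 mm above the bench.
- plate_grip (a point): Middle of the handle's grip bar, 54 mm above the plate's underside, over its centre, axes of the plate. The bar lies along the plate's y: 72 mm long, 14 mm thick (along x), 18 mm high, flat-sided, 30 mm free below it, legs at y = +-30 mm. Grip it across its 14 mm.
- bushes (a point): Point midway between the two dark drill bushes on the plate's top face (plate: x -46, y 0, z 15 mm). Bushes 48 mm apart, 20 mm wide, 5 mm high.
- dial_indicator: Bystander: dial indicator, round dial with a stem, 108 x 62 x 27 mm. Leave it where it is.
- calliper: Bystander: dial calliper, 68 x 236 x 18 mm, near the right front edge. Leave it where it is.
- micrometer: Bystander: micrometer, 59 x 143 x 17 mm, right of the jig. Leave it where it is.
- oil_bottle: Bystander: cutting-oil bottle with a spout, 47 x 46 mm, 150 mm tall, behind right of the jig. Leave it where it is.
- collet_big: Bystander: spring collet standing upright, 22 mm wide, 32 mm tall, at the back right. Leave it where it is.
- collet_small: Bystander: second collet like it, beside it. Leave it where it is.
- deburr_tool: Bystander: deburring tool with a handle, 19 x 145 x 16 mm, on the blue mouse pad. Leave it where it is.

How it is judged:
By the outcome, as a careful person would: the job done as asked, in the order asked, and still so for the second after the job is handed in, while the arm keeps its last pose, push and grip.
It also fails if it takes over 58 s, if anything falls off the work surface, if the arm or the gripper's body presses on something with over 40 N, if the wrist force passes 120 N, or if a joint passes its speed limit or range.

### The arm

A 6-joint arm with a two-finger parallel gripper is mounted at the origin on a cart in front of the work surface, level with it; the furniture and walls round the work are solid. World frame = base frame: x ahead of the robot, y to its left, z up, the work surface at z = 0. Lengths are in m, angles in rad, forces in N, time in s.
With the tool pointing down it reaches from about 0.35 to 0.85 m from the base axis. Payload 8.1 kg.
Tool frame: the origin (TCP) lies midway between the tips of the shut fingers; the grasp point (between the pads) lies 19 mm behind it; z points along the fingers, y is the line along which they close (so a half turn about z gives the same grasp; the last joint's range is limited). The gripper opens to 85 mm and grips with 20 to 120 N. Pads are 22 mm wide; open, the fingers measure 114 mm over their backs; the gripper's body (76 mm by 85 mm) begins 54 mm behind the grasp point. The pads swing forward as they close: fully open they stand 13 mm farther back than shut.
Start: joints at [-1.24, 0.13, 1.488, -0, 1.523, -0.085], TCP at [0.242, -0.549, 0.231] pointing down, gripper open.
Joint ranges: [-2.96, 2.96], [-0.89, 2.26], [0.02, 2.5], [-1.34, 4.48], [0, 2.73], [-2.66, 2.66]. Speed limits (rad/s): [2.39, 2.39, 2.79, 3.14, 3.14, 3.14].

### API

Orientations are given as a rotation vector (axis times angle).
In Python, from cell import state, optics, bot, nets gives the robot as it stands. The module is installed in compiled form; this text tells all that it offers.
- The arm moves only by the shell command python3 -m handwheel 'ROWS'. ROWS is a JSON object whose one key "series" holds a list of rows, each a list of 3 entries, a list of its own where there are three numbers: the turn, a rotation vector about the tool's x, y, z in degrees, then the shift along the tool's x, y, z in cm, then the opening, from -1 (shut) to 1 (fully open). In form: {"series": [[[wx, wy, wz], [tx, ty, tz], fingers], ...]}. A call has 1 to 10 rows; each row shifts and turns the commanded pose from where the row before left it, along the tool's axes as they then stand; what a row does not reach is not made up. A row lasts 1/8 s, in which the tool goes at most 62.5 mm and 10.7 degrees, less where a joint would pass 70% of its speed; a pose out of reach is approached as far as the arm can. A call with a gripper value outside its range is refused whole. The fingers move at their own pace and stop on an object; the grip force is fixed at half the most. Time passes only in rows, so rows that do not move let the fingers close. It gives the time, the measured TCP pose, the force, the opening and the grip force at its end, in the units of the state.
- state(): the state, without advancing time (a new reading comes with each control period).
- optics.get_image(name): name is "scene" or "top"; returns (picture, depth): 480x640x3 uint8, red, green, blue; 480x640 float32, m along the optical axis (not along the pixel's ray), 0 where there is no reading.
- optics.get_calibration(name): a dict with "fov_y" (degrees; the focal length in pixels is half the picture's height over the tangent of half this angle, whatever the lens; pixels are square), "cx", "cy" (the principal point, pixels), "view" (4x4, takes a point from world to camera coordinates). Camera axes: x right, y down, z forward; pixel columns grow to the right and rows downward; lengths in m; the calibration is good to about 2 mm. A picture is of the moment at which its call begins. get_calibration takes no time and is no camera call.
- bot.hand_in(): hands the job in; it is judged then, once.
Trained networks look in the newest picture that a camera, given by its name, has taken for a name from the list of things; names that differ only in an ending like _2 or _b are one class to them, and where a whole thing is asked for, a point or a joint stands for the part that bears it (a point fixed in the world has none). Each returns a list of dicts, best first, with "p" (0 to 1); they miss things now and then, are a little off and sometimes report something else, mostly with a low value. They report only what shows in the picture. A call takes as long as a camera call.
- nets.recognise(camera, target): "location" ([x, y, z] in m, in the coordinates of the camera as it stood for that picture, good to about 4 mm: the middle of the surface that is visible of it).
- nets.regions_of(camera, target): "mask" (480x640 bool, what is visible of it).
- nets.spot_point(camera, target): "location" ([x, y, z] in m, in the coordinates of the camera as it stood for that picture, good to about 4 mm: a listed point, or the origin of a listed thing).
The state is a dict: "clock": time; "q": joint angles; "qvel": joint speeds; "joint_torque": joint torques, N m; "eef_pos": TCP position; "orientation": TCP orientation; "ft_force": force on the tool from outside, world axes, zero at the start; "ft_torque": the same for the moment, N m; "gripper_width": opening from 0.0 (shut) to 1.0 (fully open); "grip_force": force on a finger pad.
Only numpy, scipy, OpenCV 4.12 (cv2) and the standard library are available. Lean on these libraries where they do the work, as an engineer would, in place of code of your own. Each camera call takes 0.05 s, during which the arm holds its last target. There are 200 camera calls.

## Working session

There is one attempt and no reset: what is moved stays moved. The work goes in short steps, Python scripts to look and compute and a shell command to move; the robot and the scene stay as the last step left them, time stands still between calls to the robot, and variables do not carry over. Pictures are saved under pics/ and viewed, at most 10 in all, crops included, and the job is handed in when it is done.

```bash
mkdir -p pics; cat > h.py <<'E'
import numpy as np, cv2
from scipy.spatial.transform import Rotation as R
from cell import state, optics, bot, nets
def cal(n):
    c=optics.get_calibration(n); return 240/np.tan(np.radians(c["fov_y"]/2)),c["cx"],c["cy"],np.linalg.inv(np.array(c["view"]))
def w(n,p):
    V=cal(n)[3]; return (V[:3,:3]@np.asarray(p).T).T+V[:3,3]
def cloud(n,d):
    f,cx,cy,V=cal(n); v,u=np.mgrid[:480,:640]
    P=np.stack([(u-cx)/f*d,(v-cy)/f*d,d],-1); return P@V[:3,:3].T+V[:3,3]
def snap(n,fn=None):
    im,d=optics.get_image(n)
    if fn: cv2.imwrite("pics/"+fn,im[...,::-1])
    return im,d
def tool():
    s=state(); return np.array(s["eef_pos"]),R.from_rotvec(s["orientation"]),s
E
cat > a.py <<'E'
from h import *
np.set_printoptions(precision=4,suppress=True)
for n in ("top","scene"):
    im,d=snap(n,n+"0.png")
    for t in ("rail_left","pin_slot","lifter","carrier_push","plate_grip","bushes","bush_plate","jig"):
        print(n,t,[(w(n,r["location"]).round(4),round(r["p"],2)) for r in nets.spot_point(n,t)[:4]])
p,r,s=tool(); print(p,r.as_matrix(),s["clock"],s["gripper_width"],s["ft_force"])
E
python3 a.py
```

```text
top rail_left [(array([0.6202, 0.0794, 0.0689]), 0.95), (array([ 0.5111, -0.1863, -0.0001]), 0.41)]
top pin_slot [(array([0.6099, 0.0165, 0.0497]), 0.64), (array([ 0.6729, -0.1903,  0.0006]), 0.28)]
top lifter [(array([ 0.4321, -0.424 , -0.0015]), 0.54), (array([0.4566, 0.3   , 0.0164]), 0.17)]
top carrier_push [(array([0.4768, 0.0429, 0.0248]), 0.83)]
top plate_grip [(array([ 0.5123, -0.1878,  0.0009]), 0.67)]
top bushes [(array([0.4557, 0.2989, 0.0159]), 0.81)]
top bush_plate [(array([0.5054, 0.3057, 0.0005]), 0.84)]
top jig [(array([ 0.6071,  0.0229, -0.0004]), 0.84)]
scene rail_left []
scene pin_slot [(array([0.6143, 0.0203, 0.0451]), 0.62)]
scene lifter []
scene carrier_push []
scene plate_grip []
scene bushes []
scene bush_plate []
scene jig [(array([ 0.7509, -0.1933,  0.0004]), 0.58), (array([0.6129, 0.0198, 0.0029]), 0.57)]
[ 0.2424 -0.5489  0.2313] [[ 0.9148  0.4039  0.    ]
 [ 0.4039 -0.9148 -0.    ]
 [ 0.      0.     -1.    ]] 0.9 1.0036525813620245 [-0.5712 -0.4252  0.9131]
```

View pics/top0.png

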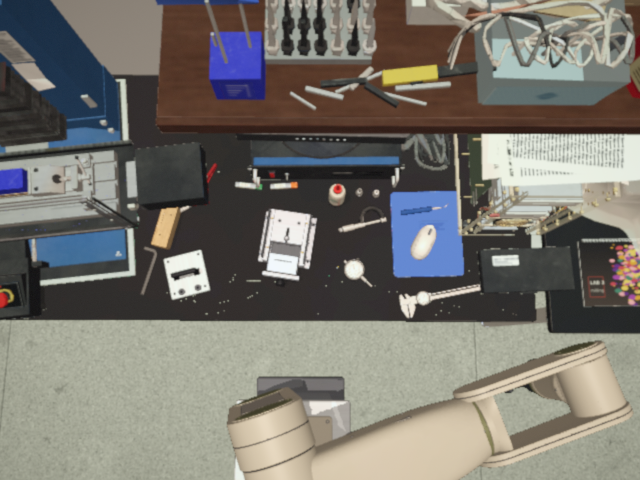

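View pics/scene0.png

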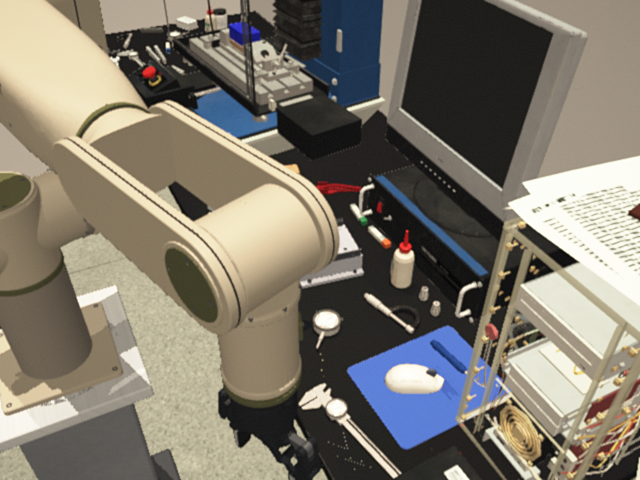

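The top view shows the jig at (287,243), slightly yawed, with the carrier standing out in front of it. The plate is at (187,274), to the left, with its bushes to the front. Next I'll measure both from depth.

```bash
cat > b.py <<'E'
from h import *
np.set_printoptions(precision=4,suppress=True)
im,d=snap("top")
P=cloud("top",d); f,cx,cy,V=cal("top"); print("cam",V[:3,3],f,"mm/px",d[243,287]/f*1000)
def box(m,name):
    q=P[m][:,:2]; r=cv2.minAreaRect((q*1000).astype(np.float32)); print(name,m.sum(),np.round(r,1).tolist() if 0 else r, P[m].mean(0))
X,Y,Z=P[...,0],P[...,1],P[...,2]
reg=(d>0)&(X>.4)&(X<.72)&(Y>-.08)&(Y<.14)
for lo,hi in((.062,.08),(.04,.062),(.02,.04)):
    m=reg&(Z>lo)&(Z<hi); box(m,("jig",lo))
m=reg&(Z>.062)&(Z<.08)
for nm,mm in(("L",m&(Y>.02)),("R",m&(Y<.02))):
    q=P[mm]; l=cv2.fitLine((q[:,:2]*1000).astype(np.float32),cv2.DIST_HUBER,0,.01,.01).ravel(); print(nm,mm.sum(),l,np.degrees(np.arctan(l[1]/l[0])),q.min(0),q.max(0))
rp=(d>0)&(X>.38)&(X<.65)&(Y>.2)&(Y<.4)
box(rp&(Z>.008)&(Z<.03),"plate"); box(rp&(Z>.045)&(Z<.08),"handle")
q=P[rp&(Z>.045)&(Z<.08)]; print("handle z",np.percentile(q[:,2],[5,50,95]))
for t in("carrier","bush_plate","bushes","jig"):
    for k in nets.regions_of("top",t)[:2]:
        mm=k["mask"]&(d>0); q=P[mm]; print(t,k["p"],mm.sum(),np.percentile(q,[2,50,98],axis=0).tolist())
big=cv2.resize(im[190:310,150:330],(800,533),interpolation=cv2.INTER_CUBIC); cv2.imwrite("pics/crop1.png",big[...,::-1])
E
python3 b.py
```

```text
cam [ 0.3159 -0.0654  1.6074] 552.4067607357696 mm/px 2.897303378202982
('jig', 0.062) 214 ((609.4209594726562, 19.312923431396484), (131.65869140625, 138.64039611816406), 82.16527557373047) [0.6079 0.022  0.0677]
('jig', 0.04) 2087 ((580.0756225585938, 24.09618377685547), (130.19761657714844, 211.73504638671875), 82.04464721679688) [0.5967 0.0229 0.049 ]
('jig', 0.02) 308 ((581.7320556640625, 26.110816955566406), (133.89703369140625, 214.694091796875), 77.02938842773438) [0.5474 0.0239 0.0285]
L 111 [  0.9889  -0.1486 616.9925  79.0491] -8.548443 [0.5492 0.0676 0.062 ] [0.6855 0.0915 0.0759]
R 103 [  0.9891  -0.1475 599.8302 -39.8742] -8.483709 [ 0.5326 -0.0526  0.0621] [ 0.6695 -0.0277  0.0767]
plate 1486 ((515.4401245117188, 301.5363464355469), (269.1130065917969, 193.67835998535156), 0.2268153727054596) [0.5081 0.3108 0.0147]
handle 226 ((566.8009033203125, 350.2969970703125), (180.73660278320312, 69.75858306884766), 32.8934440612793) [0.5461 0.3342 0.0554]
handle z [0.0452 0.0571 0.0669]
carrier 0.92 1094 [[0.48394437752350833, -0.014915528974758972, 0.011143833839297951], [0.53
[... 490 characters left out ...]
[0.5652231225783999, 0.3671085622338804, 0.06391728136330033]]
bushes 0.66 1627 [[0.44344967780074884, 0.25204581007389737, 0.0036484200066170484], [0.5016090128391054, 0.3080190956101867, 0.014714096008531241], [0.566323782380653, 0.3681977337861943, 0.06386746420772649]]
bushes 0.32 783 [[0.3947713870557041, -0.5325001601254117, -0.0034775322895262395], [0.44312029102815254, -0.37844566084319176, 0.007317133205269943], [0.47634109954611004, -0.31018743912530816, 0.02042568773926684]]
jig 0.94 3220 [[0.4903534454682974, -0.05248060678639134, 0.0022475013109672128], [0.5926824766270617, 0.02242197656936948, 0.04699642750458277], [0.6809599552744421, 0.09032550441685301, 0.06945296944424308]]
```

View pics/crop1.png

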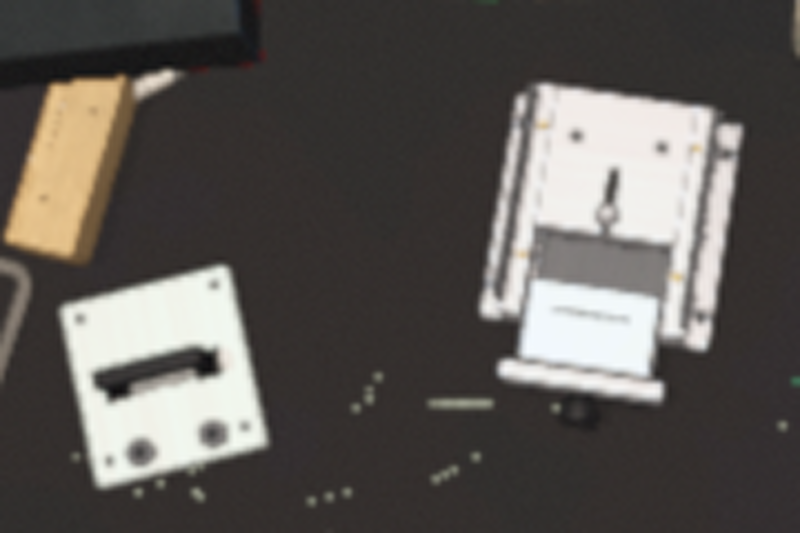

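The crop shows the bright pin nose at (608,212), towards the front of the slot. The plate's corners are at (60,308), (230,265), (268,442) and (98,488), and its bushes are at the front. The carrier stands out with its knob at (580,412).

```bash
cat > c.py <<'E'
from h import *
np.set_printoptions(precision=4,suppress=True)
f,cx,cy,V=cal("top"); s=800/180
def pz(u,v,z):
    u,v=150+(u+.5)/s-.5,190+(v+.5)/s-.5
    r=V[:3,:3]@np.array([(u-cx)/f,(v-cy)/f,1]); return (V[:3,3]+r*(z-V[2,3])/r[2])[:2]
c=np.array([pz(*k,.015) for k in((60,308),(230,265),(268,442),(98,488))])
print("plate",c.mean(0),[np.linalg.norm(c[i]-c[i-1]) for i in range(4)],"yaw",[np.degrees(np.arctan2(*(a)[::-1])) for a in (c[1]-c[2],c[0]-c[3])],np.degrees(np.arctan2(-(c[0]-c[1])[0],(c[0]-c[1])[1])))
h=np.array([pz(97,380,.063),pz(219,353,.063)]); print("handle",h.mean(0),np.linalg.norm(h[0]-h[1]))
b=np.array([pz(142,452,.02),pz(213,433,.02)]); print("bushes",b.mean(0),np.linalg.norm(b[0]-b[1]))
J=np.array([.6094,.0193]); a=np.radians(-8.5); A=np.array([[np.cos(a),-np.sin(a)],[np.sin(a),np.cos(a)]])
print("pin jig",A.T@(pz(608,212,.06)-J),"slot ends",A.T@(pz(614,170,.05)-J),A.T@(pz(605,225,.05)-J),"knob",A.T@(pz(579,412,.035)-J))
print("seat rear corners/lifters",[A.T@(pz(*k,.054)-J) for k in((543,125),(695,149),(521,254),(676,278))])
E
python3 c.py
```

```text
plate [0.5041 0.3108] [np.float64(0.12148520383851437), np.float64(0.11404043239185582), np.float64(0.11995592359654635), np.float64(0.1129708530622167)] yaw [np.float64(14.191520458552414), np.float64(14.707343075869144)] 14.70469253319426
handle [0.5039 0.3035] 0.078426721569624
bushes [0.4598 0.2989] 0.047080420267164115
pin jig [-0.0045  0.0002] slot ends [0.0251 0.0016] [-0.0115  0.0015] knob [-0.1319 -0.0004]
seat rear corners/lifters [array([0.0468, 0.0515]), array([ 0.046 , -0.0483]), array([-0.039 ,  0.0514]), array([-0.0393, -0.0493])]
```

```bash
python3 -m handwheel '{"series":[[[0,0,10],[0,0,0],-1],[[0,0,10],[0,0,0],-1],[[0,0,10],[0,0,0],-1],[[0,0,2.3],[0,0,0],-1]]}'; python3 -c "
from h import *
p,r,s=tool(); print(p,r.as_matrix().round(4),s['gripper_width'])"
```

```text
clock: 1.65
eef_pos: [0.2424, -0.5489, 0.2313]
orientation: [-3.133, 0.237, 0.0]
ft_force: [0.1, -0.1, 0.0]
gripper_width: 0.148
grip_force: 0.0
[ 0.24236908 -0.54887657  0.23127786] [[ 0.9886 -0.1507 -0.    ]
 [-0.1507 -0.9886  0.    ]
 [-0.     -0.     -1.    ]] 0.14765168609269053
```

```bash
python3 -m handwheel '{"series":[[[0,0,0],[0.85,-6.2,0],-1],[[0,0,0],[0.85,-6.2,0],-1],[[0,0,0],[0.85,-6.2,0],-1],[[0,0,0],[0.85,-6.2,0],-1],[[0,0,0],[0.85,-6.2,0],-1],[[0,0,0],[0.85,-6.2,0],-1],[[0,0,0],[0.85,-6.2,0],-1],[[0,0,0],[0.85,-6.2,0],-1],[[0,0,0],[0.85,-6.2,0],-1],[[0,0,0],[0.85,-6.0,0],-1]]}'; cat > t.py <<'E'
import sys; from h import *
np.set_printoptions(precision=4,suppress=True)
p,r,s=tool(); M=r.as_matrix()
J=np.array([.608,.0208]); a=np.radians(-8.5); A=np.array([[np.cos(a),-np.sin(a)],[np.sin(a),np.cos(a)]])
print("jig xy",A.T@(p[:2]-J),"z",p[2],"yaw",np.degrees(np.arctan2(M[1,0],M[0,0])),"tilt",M[:,2],"q",np.array(s["q"]),"F",np.array(s["ft_force"]),"T",np.array(s["ft_torque"]),s["clock"])
if len(sys.argv)>3: print("tool delta cm",100*M.T@(np.array(list(map(float,sys.argv[1:4])))-p))
E
python3 t.py .420 .0489 .022
```

```text
clock: 2.9
eef_pos: [0.4177, 0.0513, 0.2318]
orientation: [3.133, -0.232, 0.003]
ft_force: [1.1, -0.8, 0.8]
gripper_width: -0.0
grip_force: 0.0
jig xy [-0.1927  0.002 ] z 0.23180226511479182 yaw -8.462095936434551 tilt [ 0.0016 -0.0001 -1.    ] q [ 0.0004 -0.3772  1.9535 -0.0001  1.5637  1.7189] F [ 1.1275 -0.829   0.7939] T [ 0.0019 -0.0788 -0.0852] 2.9
tool delta cm [ 0.2302  0.2059 20.9806]
```

```bash
python3 -m handwheel '{"series":[[[0,0,0],[0,0.2,6],-1],[[0,0,0],[0,0,6],-1],[[0,0,0],[0,0,6],-1],[[0,0,0],[0,0,3],-1],[[0,0,0],[2,0,0],-1],[[0,0,0],[1.5,0,0],-1],[[0,0,0],[1.5,0,0],-1],[[0,0,0],[1.5,0,0],-1],[[0,0,0],[0,0,0],-1]]}'; python3 t.py
```

```text
clock: 4.03
eef_pos: [0.4822, 0.0375, 0.0215]
orientation: [-3.133, 0.232, -0.001]
ft_force: [-0.3, -0.6, 0.7]
gripper_width: 0.001
grip_force: 0.0
jig xy [-0.1269 -0.0021] z 0.02154341717222231 yaw -8.487165722350786 tilt [ 0.0008 -0.     -1.    ] q [-0.0285  0.0324  1.998  -0.      1.1105  1.6905] F [-0.2568 -0.5672  0.6615] T [-0.0291 -0.0438  0.0199] 4.025
```

```bash
python3 -m handwheel '{"series":[[[0,0,0],[0.3,0,0],-1],[[0,0,0],[0.3,0,0],-1]]}'; python3 -m handwheel '{"series":[[[0,0,0],[0.2,0,0],-1]]}';python3 -m handwheel '{"series":[[[0,0,0],[0.2,0,0],-1]]}'; python3 -m handwheel '{"series":[[[0,0,0],[0.2,0,0],-1]]}'; python3 t.py; python3 - <<'E'
from h import *
im,d=snap("top"); cv2.imwrite("pics/p2.png",cv2.resize(im[190:310,220:360],(700,600),interpolation=cv2.INTER_CUBIC)[...,::-1])
E
```

```text
clock: 4.28
eef_pos: [0.4872, 0.0367, 0.0213]
orientation: [-3.133, 0.232, -0.0]
ft_force: [-0.3, 0.1, -0.1]
gripper_width: 0.005
grip_force: 0.0
clock: 4.4
eef_pos: [0.4886, 0.0365, 0.0212]
orientation: [-3.133, 0.232, 0.002]
ft_force: [-4.9, 0.7, 4.3]
gripper_width: 0.001
grip_force: 2.7
clock: 4.53
eef_pos: [0.4908, 0.0362, 0.0212]
orientation: [-3.133, 0.232, 0.001]
ft_force: [-0.7, 0.5, 0.6]
gripper_width: 0.002
grip_force: 0.0
clock: 4.65
eef_pos: [0.4933, 0.0358, 0.0212]
orientation: [3.133, -0.232, 0.0]
ft_force: [-0.8, -0.8, -0.6]
gripper_width: 0.001
grip_force: 0.2
jig xy [-0.1156 -0.0021] z 0.02121594408891652 yaw -8.472982523973535 tilt [ 0.0002 -0.     -1.    ] q [-0.0312  0.0626  1.9673 -0.      1.1114  1.6875] F [-0.84   -0.7704 -0.5709] T [0.0227 0.0533 0.0263] 4.65
```

View pics/p2.png

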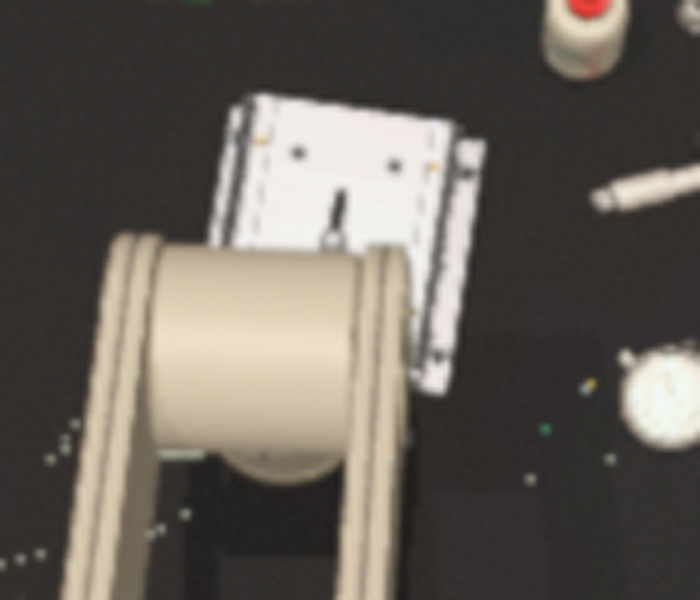

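The picture shows the arm hiding the carrier, with the jig undisturbed. I'll keep pushing until the stop shows in the force reading.

```bash
for i in 1 2 3; do python3 -m handwheel '{"series":[[[0,0,0],[0.2,0,0],-1]]}' | egrep 'eef|ft_f|clock'; done
```

```text
clock: 4.82
eef_pos: [0.4935, 0.0358, 0.021]
ft_force: [-17.2, 2.0, 16.1]
clock: 4.95
eef_pos: [0.4935, 0.0358, 0.0207]
ft_force: [-25.9, 3.8, 21.3]
clock: 5.08
eef_pos: [0.4936, 0.0358, 0.0206]
ft_force: [-37.5, 4.8, 33.9]
```

```bash
python3 -m handwheel '{"series":[[[0,0,0],[-2,0,0],-1],[[0,0,0],[-4,0,0],-1],[[0,0,0],[0,0,-6],-0.2],[[0,0,-10],[0,-2,-5],0],[[0,0,-10],[-1,-6,0],1],[[0,0,-10],[-1,-6,0],1],[[0,0,-10],[-2,-5,0],1],[[0,0,-10],[0,0,0],1],[[0,0,-10],[0,0,0],1],[[0,0,-10],[0,0,0],1]]}'; python3 t.py .5043 .3105 .135;  python3 - <<'E'
from h import *
im,d=snap("top"); cv2.imwrite("pics/p3.png",cv2.resize(im[190:310,150:330],(800,533),interpolation=cv2.INTER_CUBIC)[...,::-1])
E
```

```text
clock: 6.32
eef_pos: [0.3727, 0.2196, 0.1316]
orientation: [2.694, 1.615, 0.002]
ft_force: [-0.3, -1.0, -0.2]
gripper_width: 1.001
grip_force: 0.0
jig xy [-0.2621  0.1619] z 0.13157137038739605 yaw 61.89507705930207 tilt [ 0.0012  0.0004 -1.    ] q [ 0.414  -0.2707  2.0548 -0.0002  1.3562  0.9046] F [-0.2763 -1.0431 -0.1959] T [ 0.0277 -0.0186 -0.0229] 6.325
tool delta cm [14.2144  7.327  -0.3235]
```

View pics/p3.png

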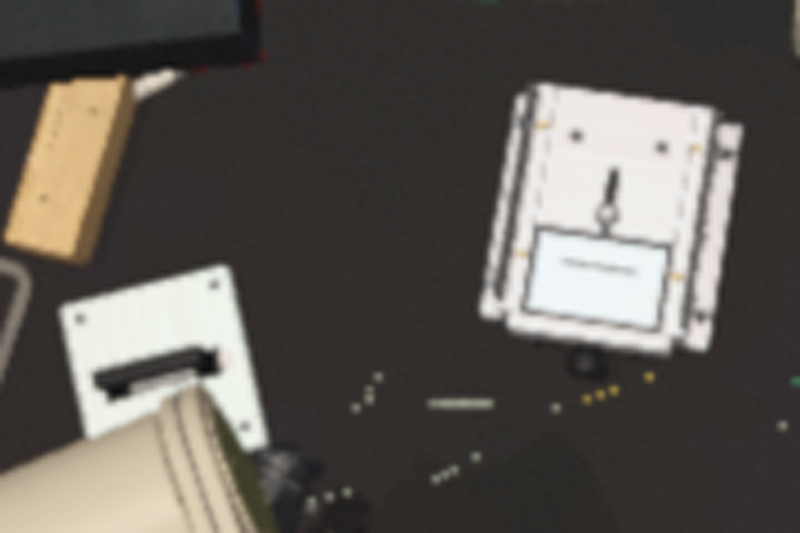

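The carrier is now home, with its front plate against the jig at (590,335). On to the plate handle.

```bash
python3 -m handwheel '{"series":[[[0,0,0],[4.74,2.44,-0.1],1],[[0,0,0],[4.74,2.44,-0.1],1],[[0,0,0],[4.74,2.45,-0.1],1],[[0,0,-10.6],[0,0,0],1],[[0,0,-10.6],[0,0,0],1],[[0,0,-10.6],[0,0,0],1],[[0,0,-10.6],[0,0,0],1],[[0,0,0],[0,0,0],1]]}'; python3 t.py .5043 .3105 .035
```

```text
clock: 7.38
eef_pos: [0.5049, 0.3093, 0.1343]
orientation: [1.94, 2.471, 0.001]
ft_force: [0.7, 0.2, -0.2]
gripper_width: 0.996
grip_force: 0.0
jig xy [-0.1446  0.2701] z 0.1342645535523972 yaw 103.71943991264453 tilt [ 0.0004  0.0001 -1.    ] q [ 0.4631  0.1736  1.6205 -0.0001  1.3472  0.2236] F [ 0.7103  0.1685 -0.1816] T [-0.0161  0.016   0.0252] 7.375
tool delta cm [ 0.1319 -0.0374  9.9264]
```

```bash
python3 -m handwheel '{"series":[[[0,0,-0.8],[0.1,0,5],1],[[0,0,0],[0,0,3],1],[[0,0,0],[0,0,1.9],1],[[0,0,0],[0,0,0],-1],[[0,0,0],[0,0,0],-1],[[0,0,0],[0,0,0],-1],[[0,0,0],[0,0,0],-1],[[0,0,0],[0,0,0],-1],[[0,0,0],[0,0,0],-1]]}'; python3 t.py .5043 .3105 .035
```

```text
clock: 8.5
eef_pos: [0.5051, 0.3107, 0.0368]
orientation: [1.918, 2.487, 0.003]
ft_force: [-2.6, -0.8, 5.6]
gripper_width: 0.146
grip_force: 60.7
jig xy [-0.1446  0.2715] z 0.03676716650981819 yaw 104.71237579854223 tilt [ 0.0015  0.0008 -1.    ] q [0.4649 0.2845 1.6833 0.0001 1.172  0.2081] F [-2.5528 -0.8351  5.6473] T [-0.1408  0.3658 -0.0188] 8.5
tool delta cm [ 0.0052 -0.0841  0.1766]
```

```bash
python3 -m handwheel '{"series":[[[0,0,0],[0,0,-2],-1],[[0,0,0],[0,0,-4],-1],[[0,0,0],[0,0,-4],-1],[[0,0,8],[0,0,-1],-1],[[0,0,8],[0,0,0],-1],[[0,0,7.2],[0,0,0],-1],[[0,0,0],[0,0,0],-1]]}'; python3 t.py .605 .0212 .137
```

```text
clock: 9.38
eef_pos: [0.5041, 0.3101, 0.1457]
orientation: [-2.379, -2.052, 0.001]
ft_force: [-0.2, -0.5, -6.8]
gripper_width: 0.155
grip_force: 59.2
jig xy [-0.1455  0.2708] z 0.14571138056044539 yaw 81.5664292518721 tilt [-0.0003 -0.0002 -1.    ] q [ 0.4649  0.1636  1.6099 -0.      1.3684  0.6121] F [-0.1989 -0.5094 -6.8184] T [-0.0147 -0.0285 -0.0403] 9.375
tool delta cm [-27.0993  14.2175   0.8732]
```

```bash
python3 -m handwheel '{"series":[[[0,0,0],[-3.4,1.78,0],-1],[[0,0,0],[-3.4,1.78,0],-1],[[0,0,0],[-3.4,1.78,0],-1],[[0,0,0],[-3.4,1.78,0],-1],[[0,0,0],[-3.4,1.78,0],-1],[[0,0,0],[-3.4,1.78,0],-1],[[0,0,0],[-3.4,1.78,0],-1],[[0,0,0],[-3.3,1.76,0],-1],[[0,0,0],[0,0,0],-1]]}'; python3 t.py .605 .0212 .105; python3 - <<'E'
from h import *
im,d=snap("scene","s4.png")
im,d=snap("top"); cv2.imwrite("pics/p4.png",cv2.resize(im[190:310,220:360],(700,600),interpolation=cv2.INTER_CUBIC)[...,::-1])
for t in("bushes","bush_plate","plate_grip"): print(t,[(w("top",k["location"]).round(4),k["p"]) for k in nets.spot_point("top",t)[:2]])
E
```

```text
clock: 10.5
eef_pos: [0.6056, 0.0184, 0.1455]
orientation: [2.379, 2.051, -0.001]
ft_force: [0.4, 1.8, -5.2]
gripper_width: 0.15
grip_force: 59.4
jig xy [-0.002  -0.0027] z 0.14553039320921687 yaw 81.51436970191273 tilt [ 0.0001 -0.0009 -1.    ] q [-0.0536  0.1999  1.5694 -0.0009  1.3721  0.0946] F [ 0.4328  1.7789 -5.1719] T [ 0.0335  0.0252 -0.0007] 10.5
tool delta cm [ 0.2682 -0.1008  4.0528]
bushes [(array([0.5589, 0.0293, 0.1251]), 0.75)]
bush_plate [(array([0.604 , 0.0202, 0.1105]), 0.72)]
plate_grip [(array([ 0.672 , -0.1929, -0.001 ]), 0.66), (array([0.6101, 0.0212, 0.1592]), 0.6)]
```

View pics/p4.png

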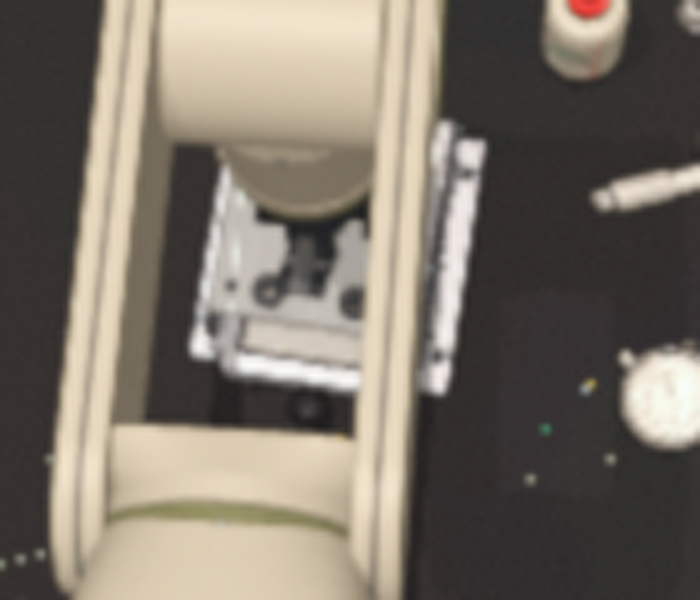

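```bash
python3 - <<'E'
from h import *
f,cx,cy,V=cal("top")
def pz(u,v,z):
    u,v=220+(u+.5)/5-.5,190+(v+.5)/5-.5
    r=V[:3,:3]@np.array([(u-cx)/f,(v-cy)/f,1]); return (V[:3,3]+r*(z-V[2,3])/r[2])[:2]
a,b=pz(267,291,.1287),pz(353,299,.1287); print(a,b,np.linalg.norm(a-b),np.degrees(np.arctan2(-(a-b)[0],(a-b)[1])))
J=np.array([.608,.0208]); t=np.radians(-8.5); A=np.array([[np.cos(t),-np.sin(t)],[np.sin(t),np.cos(t)]])
print(A.T@((a+b)/2-J))
E
```

```text
[0.56304443 0.05235453] [0.55880783 0.00561519] 0.046930960273082696 -5.1793164960581395
[-0.0477666   0.00113699]
```

View pics/s4.png

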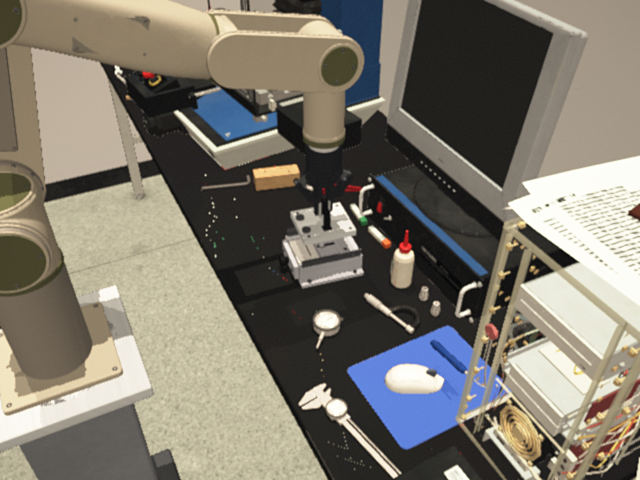

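The scene picture shows the plate held level over the jig with its bushes to the front. Measured from the bushes, the plate is at about jig x -1.8, y +1.1 mm, which is within the flare's capture range. I'll lower it in steps and watch the force.

```bash
python3 -m handwheel '{"series":[[[0,0,0],[0,-0.1,2],-1],[[0,0,0],[0,0,1.5],-1],[[0,0,0],[0,0,0.3],-1]]}' | egrep 'eef|ft_f'; for i in 1 2 3 4; do python3 -m handwheel '{"series":[[[0,0,0],[0,0,0.2],-1]]}' | egrep 'eef|ft_f'; done; python3 t.py
```

```text
eef_pos: [0.6021, 0.0218, 0.1042]
ft_force: [-0.3, 0.6, -4.9]
eef_pos: [0.6039, 0.0215, 0.1047]
ft_force: [-0.1, -0.3, -5.6]
eef_pos: [0.6046, 0.0214, 0.1038]
ft_force: [0.3, 0.0, -5.7]
eef_pos: [0.6046, 0.0213, 0.1018]
ft_force: [0.1, -0.2, -5.5]
eef_pos: [0.6046, 0.021, 0.1001]
ft_force: [-4.6, -3.8, 4.7]
jig xy [-0.0034 -0.0003] z 0.10011921273835142 yaw 81.51652164094264 tilt [ 0.0012 -0.0007 -1.    ] q [-0.0497  0.2391  1.611  -0.0007  1.2903  0.0986] F [-4.5645 -3.8292  4.6973] T [-0.1433  0.6748  0.1225] 11.625
```

```bash
for i in 1 2; do python3 -m handwheel '{"series":[[[0,0,0],[-0.1,0,0],-1]]}' >/dev/null; python3 t.py; done;  python3 -m handwheel '{"series":[[[0,0,0],[0,0,0.1],-1]]}' >/dev/null; python3 t.py
```

```text
jig xy [-0.0035 -0.0006] z 0.10010717128955228 yaw 81.5179728144903 tilt [ 0.0013  0.0008 -1.    ] q [-0.051   0.2386  1.6116  0.0009  1.2902  0.0968] F [-0.587   2.6716 -1.127 ] T [ 0.7768  0.0545 -0.0272] 11.75
jig xy [-0.0037 -0.0018] z 0.09953736996652073 yaw 81.53311968779406 tilt [ 0.0007  0.0002 -1.    ] q [-0.0525  0.2386  1.6127  0.0003  1.2896  0.0952] F [-1.3401 -0.4239 -5.6308] T [-0.076   0.0037 -0.0439] 11.875
jig xy [-0.0041 -0.0022] z 0.09789694634121568 yaw 81.52049560160513 tilt [-0.0005 -0.0003 -1.    ] q [-0.0528  0.2402  1.614  -0.0003  1.2878  0.0953] F [ 0.3322  0.1391 -5.8315] T [-0.0376  0.0354  0.0292] 12.0
```

```bash
for i in 1 2 3 4; do python3 -m handwheel '{"series":[[[0,0,0],[0,0,0.1],-1]]}' >/dev/null; python3 t.py | sed 's/tilt.*F/F/'; done
```

```text
jig xy [-0.0043 -0.0021] z 0.09671120363395376 yaw 81.52211365451254 F [-0.3493 -0.4318 -6.5913] T [-0.012  -0.0251 -0.0391] 12.125
jig xy [-0.0042 -0.0021] z 0.09584468416326 yaw 81.52101992751786 F [-0.2618  0.2355 -5.4017] T [-0.0165 -0.0049 -0.0088] 12.25
jig xy [-0.004 -0.002] z 0.09506761079847524 yaw 81.52176852820484 F [-0.2561 -0.6135 -5.4328] T [ 0.015  -0.0346  0.0248] 12.375
jig xy [-0.0039 -0.002 ] z 0.09417273582976726 yaw 81.52163008643362 F [ 0.6404  0.6893 -5.7449] T [ 0.0053 -0.007   0.0419] 12.5
```

The underside is now at about 57 mm, below the pin's tip, with no force, so the bore is over the pin. I'll keep lowering.

```bash
for i in 1 2 3 4 5; do python3 -m handwheel '{"series":[[[0,0,0],[0,0,0.1],-1]]}' >/dev/null; python3 t.py | sed 's/tilt.*F/F/'; done
```

```text
jig xy [-0.0039 -0.002 ] z 0.09325033770345023 yaw 81.52145366694818 F [-0.423  -0.4152 -5.812 ] T [-0.0046 -0.01   -0.039 ] 12.625
jig xy [-0.0039 -0.002 ] z 0.09224938290193155 yaw 81.52657916818808 F [-0.1196 -0.9503 -5.8133] T [-0.0239  0.0703 -0.0164] 12.75
jig xy [-0.0039 -0.0019] z 0.09124246843602155 yaw 81.52470228405814 F [ 0.5203  0.8134 -5.2799] T [-0.0332 -0.0404 -0.0231] 12.875
jig xy [-0.0039 -0.002 ] z 0.09070602786749199 yaw 81.52314649106135 F [-2.8376  0.8999  1.8916] T [ 0.0019  0.6538 -0.0124] 13.0
jig xy [-0.0037 -0.0019] z 0.0903211837693064 yaw 81.52603031987685 F [-5.3819 -0.0489  4.7458] T [-0.011   0.9835  0.0395] 13.125
```

```bash
m(){ python3 t.py | sed 's/tilt.*F/F/'; }; python3 -m handwheel '{"series":[[[0,0,0],[0,-0.1,0],-1],[[0,0,0],[0,0,0],-1]]}' >/dev/null; m; for i in 1 2; do python3 -m handwheel '{"series":[[[0,0,0],[0,0,0.1],-1]]}' >/dev/null; m; done
```

```text
jig xy [-0.004  -0.0019] z 0.09037078938370947 yaw 81.52132962312704 F [-0.7326 -0.55    4.2231] T [-0.1221  0.085   0.0085] 13.375
jig xy [-0.004 -0.002] z 0.08920535880137385 yaw 81.5185638814032 F [-0.3608  0.7588  4.4557] T [-0.1566  0.0638  0.0125] 13.5
jig xy [-0.004  -0.0019] z 0.08820109053483657 yaw 81.52147509079207 F [-0.7555 -0.2663  6.5193] T [-0.1349  0.2152 -0.0012] 13.625
```

```bash
m(){ python3 t.py | sed 's/tilt.*F/F/'; }; for i in 1 2 3; do python3 -m handwheel '{"series":[[[0,0,0],[0,0,0.1],-1]]}' >/dev/null; m; done
```

```text
jig xy [-0.004  -0.0019] z 0.08730357610900812 yaw 81.52026348280468 F [-2.2196 -0.4826  7.7054] T [-0.0685  0.3088 -0.0012] 13.75
jig xy [-0.0039 -0.002 ] z 0.086713879033037 yaw 81.52013591578394 F [-6.0978 -1.0991 16.4809] T [-0.0922  0.9788 -0.0099] 13.875
jig xy [-0.0038 -0.002 ] z 0.0866920701865877 yaw 81.52433189692512 F [-9.7533  0.0044 22.8609] T [-0.0921  1.5641 -0.04  ] 14.0
```

```bash
m(){ python3 t.py; }; python3 -m handwheel '{"series":[[[0,0,0],[0,-0.1,0.1],-1],[[0,0,0],[0,0,0],-1],[[0,0,0],[0,0,0],-1]]}' >/dev/null; m; python3 -m handwheel '{"series":[[[0,0,0],[0,0,0.1],-1],[[0,0,0],[0,0,0],-1],[[0,0,0],[0,0,0],-1]]}' >/dev/null; m; python3 - <<'E'
from h import *
im,d=snap("scene"); cv2.imwrite("pics/s5.png",cv2.resize(im[150:300,240:440],(800,600),interpolation=cv2.INTER_CUBIC)[...,::-1])
im,d=snap("top"); P=cloud("top",d)
J=np.array([.608,.0208]); t=np.radians(-8.5); A=np.array([[np.cos(t),-np.sin(t)],[np.sin(t),np.cos(t)]])
q=(P[...,:2]-J)@A; x,y,z=q[...,0],q[...,1],P[...,2]
m=(abs(y)<.05)&(x>-.064)&(x<.06)&(z>.055)&(z<.075)
for lo,hi in((-.064,-.04),(-.04,-.02),(.02,.055)):
    k=m&(x>lo)&(x<hi); print(lo,k.sum(),np.median(z[k]) if k.any() else 0)
E
```

```text
jig xy [-0.0038 -0.0019] z 0.08668809072974448 yaw 81.52220749912182 tilt [ 0.0047 -0.0005 -1.    ] q [-0.0525  0.2484  1.6264 -0.0003  1.2621  0.0956] F [-5.9986 -0.242  19.8803] T [-0.1374  1.0622  0.0165] 14.375
jig xy [-0.0038 -0.002 ] z 0.08666887968923745 yaw 81.52019803823218 tilt [ 0.0048 -0.0006 -1.    ] q [-0.0525  0.2484  1.6264 -0.0004  1.262   0.0956] F [-10.0802  -2.1347  27.2261] T [-0.1238  1.8462  0.014 ] 14.75
-0.064 188 0.06510006081999209
-0.04 123 0.06404612721379066
0.02 0 0
```

View pics/s5.png

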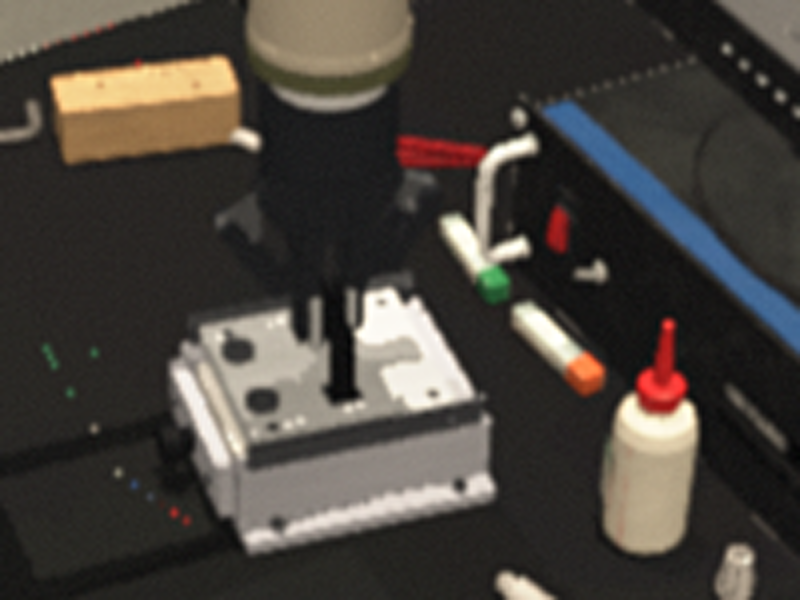

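The plate lies between the rails with its bushes to the front, and its top is at 65 mm, which is flush. The moment suggests the press is slightly front-heavy, with the tool tilted 0.27°, so I'll level it.

```bash
for i in 1 2; do python3 -m handwheel '{"series":[[[0.4,0,0],[0,0,0],-1],[[0,0,0],[0,0,0],-1],[[0,0,0],[0,0,0],-1]]}' >/dev/null; python3 t.py; done
```

```text
jig xy [-0.0039 -0.002 ] z 0.08670082535757861 yaw 81.5258942714439 tilt [-0.0023  0.0004 -1.    ] q [-0.0529  0.2546  1.6189  0.0003  1.2703  0.095 ] F [-10.86    -1.3454  27.8403] T [-0.1706  1.6951  0.0106] 15.225
jig xy [-0.004 -0.002] z 0.08669733706667862 yaw 81.5258407406922 tilt [-0.0093  0.0014 -1.    ] q [-0.0532  0.2609  1.6116  0.001   1.2785  0.0944] F [-13.2515  -1.1826  27.4374] T [-0.1799  1.6335 -0.0116] 15.6
```

```bash
python3 -m handwheel '{"series":[[[-0.55,0,0],[0,-0.1,0],-1],[[0,0,0],[0,-0.1,0],-1],[[0,0,0],[0,0,0.05],-1],[[0,0,0],[0,0,0],-1],[[0,0,0],[0,0,0],-1],[[0,0,0],[0,0,0],-1],[[0,0,0],[0,0,0],-1],[[0,0,0],[0,0,0],-1]]}'; python3 t.py; python3 - <<'E'
from h import *
im,d=snap("top"); cv2.imwrite("pics/p6.png",cv2.resize(im[190:310,220:360],(700,600),interpolation=cv2.INTER_CUBIC)[...,::-1])
E
```

```text
clock: 16.6
eef_pos: [0.6039, 0.0194, 0.0867]
orientation: [2.377, 2.049, 0.005]
ft_force: [-1.8, -2.5, 21.6]
gripper_width: 0.151
grip_force: 63.4
jig xy [-0.0038 -0.0019] z 0.08668874911950411 yaw 81.51327660142032 tilt [ 0.0048 -0.0003 -1.    ] q [-0.0526  0.2483  1.6265 -0.0001  1.262   0.0955] F [-1.8284 -2.4867 21.5682] T [-0.2899  0.3327 -0.0052] 16.6
```

View pics/p6.png

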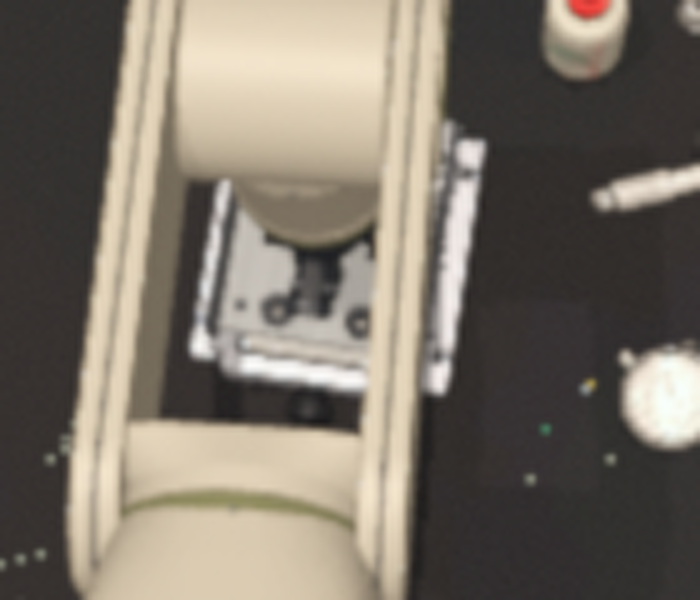

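The picture shows the plate seated between the rails with its bushes to the front and the carrier home. One last levelling turn, then I'll hand in.

```bash
python3 -m handwheel '{"series":[[[0.22,0,0],[0,0,0.05],-1],[[0,0,0],[0,0,0],-1],[[0,0,0],[0,0,0],-1],[[0,0,0],[0,0,0],-1]]}'>/dev/null; python3 t.py; python3 -c "
from h import *
print(bot.hand_in())"
```

```text
jig xy [-0.0039 -0.0019] z 0.08667657242720724 yaw 81.51878496175235 tilt [ 0.0009  0.0002 -1.    ] q [-0.0528  0.2517  1.6225  0.0003  1.2665  0.0952] F [-3.3991 -1.2993 26.4648] T [-0.3215  0.6551 -0.0003] 17.15
the job is handed in; nothing more can be done
None
```

The job is handed in: the carrier is home and the bushing plate is on the pin, still held flush on its seat with its bushes to the front; it took about 17 s and nothing else on the bench was touched.

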